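# Run a specimen carriage up to its hidden stop and lock it

### The job

Take the specimen carriage by its leaning handle and slide it along the rail towards the end block until you feel it come up against the buffered stop hidden inside the base; ease it a few millimetres into the buffer, without ramming it. Leave it bearing on the stop, then press the cam lever on the carriage fully down to lock it, and let go. Leave the other things on the bench where they are.

Things in the scene. Friction and masses are not known exactly. Their poses are not given: they have to be found in the camera images.
- rail: Transfer rail, fixed to the bench, placed differently each time: grey base 150 mm deep (x), 440 mm long (y), 45 mm high, an amber see-through light shield above it on two posts at the back corners. Origin: centre of the base's underside. x points away from the robot, y along the rail towards the stop, z up.
- shield_edge (a point): Middle of the light shield's front edge (shield 85 mm deep in x, 440 mm long, 5 mm thick, underside 185 mm above the bench, on an arm at each end). It overhangs the carriage: a gripper held upright at the handle would strike it; one leaning 35 degrees, like the handle, clears it.
- endblock: Dark steel block 110 x 30 x 60 mm high on the rail's +y end. Its stop, unseen in the base, meets the carriage 50 to 230 mm on from its start. The stop's nose is a soft-close buffer: 14 mm travel, spring 0.3 N/mm plus damping 0.25 N per mm/s (7.5 N at 30 mm/s), then solid. Carriage friction holds it where it is left on the spring. Origin: centre of underside, axes as the rail's.
- carriage: Aluminium plate 90 (x) x 160 (y) x 16 mm with a glass slide in a dark holder, sliding along the rail's y only, its underside 47 mm above the bench; carries the handle and the cam lever. Friction about 6 N, far more when locked. Starts near the rail's -y end. Origin: centre of its underside, axes as the rail's.
- handle (a point): Aluminium paddle on the carriage's front edge, leaning 35 degrees from vertical, top towards -x; 80 mm long, 26 wide, 14 thick along y (grip across y). This point is the place to grip, on the paddle's middle, about 30 mm below its top end, 64 mm to -x and 45 mm to +y of the carriage's centre, 104 mm above the bench.
- lever (a joint): Cam lever angle in rad: 0 = open (carriage free), the lever rising towards the robot at 0.70 rad above level; 0.90 = fully down (locked, 0.20 rad below level), where it meets its limit. It starts at 0 to 0.1, stays where it is left, and needs about 2 to 4 N downward near its end.
- lever_end (a point): Middle of the black grip (28 long, 20 wide along y, 10 mm thick) at the end of the cam lever, a steel bar 14 mm wide, 8 thick, 92 long. It lies 78 mm from the pivot, a pin along y on the carriage's front edge: 50 mm to -x and 45 mm to -y of the carriage's centre, 60 mm above the bench. The lever points from the pivot towards -x.
- canister: Bystander: clear lens canister, 50 mm diameter, 72 mm high. Origin: centre of its underside.
- oilbottle: Bystander: small amber bottle, 40 mm diameter, 85 mm high. Origin: centre of its underside.
- slidebox: Bystander: flat slide box 99 x 174 x 36 mm, behind the rail. Origin: centre of its underside.
- dish: Bystander: glass dish, 90 mm diameter, 16 mm high, in front of the rail. Origin: centre of its underside.
- screwdriver: Bystander: black-handled screwdriver, 170 mm long, lying in front of the rail. Origin: on its underside.
- mouse: Bystander: black round computer mouse, 62 mm across, 36 mm high. Origin: centre of its underside.

How it is judged:
By the outcome, as a careful person would: the job done as asked, in the order asked, and still so for the second after the job is handed in, with the robot touching nothing.
It also fails if it takes over 48 s, if anything falls off the work surface, if the arm or the gripper's body presses on something with over 40 N, if the wrist force passes 120 N, or if a joint passes its speed limit or range.

### The arm

A 6-joint arm with a two-finger parallel gripper is mounted at the origin on the work surface. World frame = base frame: x ahead of the robot, y to its left, z up, the work surface at z = 0. Lengths are in m, angles in rad, forces in N, time in s.
With the tool pointing down it reaches from about 0.35 to 0.85 m from the base axis. Payload 8.1 kg.
Tool frame: the origin (TCP) lies midway between the tips of the shut fingers; the grasp point (between the pads) lies 19 mm behind it (robot.pinch_z is the distance from the TCP to the grasp point, in m); z points along the fingers, y is the line along which they close (so a half turn about z gives the same grasp; the last joint's range is limited). The gripper opens to 85 mm and grips with 20 to 120 N. Pads are 22 mm wide; open, the fingers measure 114 mm over their backs; the gripper's body (76 mm by 85 mm) begins 54 mm behind the grasp point. The pads swing forward as they close: fully open they stand 13 mm farther back than shut.
Start: joints at [1.199, 0.13, 1.488, -0, 1.523, -0.085], TCP at [0.17, 0.576, 0.203] pointing down, gripper open.
Joint ranges: [-2.96, 2.96], [-0.89, 2.26], [0.02, 2.5], [-1.34, 4.48], [0, 2.73], [-2.66, 2.66]. Speed limits (rad/s): [2.39, 2.39, 2.79, 3.14, 3.14, 3.14].

### API

Orientations are given as a rotation vector (axis times angle).
In Python, from rig import robot, claw, inverse_kinematics, get_obs, cams, ticket gives the robot as it stands. Calls block until the motion is done:
- robot.goto(position, orientation): joint-space move of the TCP to a pose.
- robot.move_l(position, ori=None, max_speed=0.15, force_limit=None): straight line of the TCP; ori=None keeps the orientation; max_speed is the mean speed in m/s. With force_limit (N) it stops when the force on the tool has changed by that much, and returns True; else False.
- robot.set_joints(angles): joint-space move.
- claw.set_gripper(opening, f_grip=None): finger opening in m; f_grip is the grip in N (None keeps the last); returns when the fingers have stopped.
- robot.pause(seconds).
- inverse_kinematics(position, orientation): joint angles nearest the present ones, or None.
- get_obs(): the state.
- cams.snapshot(name): name is "side" or "top" or "wrist"; returns (picture, depth): 420x560x3 uint8, red, green, blue; 420x560 float32, m along the optical axis (not along the pixel's ray), 0 where there is no reading.
- cams.get_calibration(name): a dict with "fx", "fy", "cx", "cy" (pixels), "rvec" (rotation vector, rad) and "tvec" (3), from world to camera coordinates, as OpenCV has them; the wrist camera has in their place "hand_eye" (4x4, takes a point from camera to tool coordinates, whose origin is the TCP and whose axes are the flange's). Camera axes: x right, y down, z forward; pixel columns grow to the right and rows downward; lengths in m; the calibration is good to about 2 mm. A picture is of the moment at which its call begins: read the wrist's pose just before it. get_calibration takes no time and is no camera call.
A pose or a line that the arm cannot do raises robot.IKError and nothing moves.
- ticket.hand_in(): hands the job in; it is judged then, once.
The state is a dict: "clock": time; "q": joint angles; "dq": joint speeds; "joint_torque": joint torques, N m; "position": TCP position; "eef_rot": TCP orientation; "force": force on the tool from outside, world axes, zero at the start; "ft_torque": the same for the moment, N m; "opening": finger opening in m; "finger_force": force on a finger pad.
Only numpy, scipy, OpenCV 4.12 (cv2) and the standard library are available. Lean on these libraries where they do the work, as an engineer would, in place of code of your own. Each camera call takes 0.05 s, during which the arm holds its last target. There are 200 camera calls.

## Working session

There is one attempt and no reset: what is moved stays moved. The work goes in short steps, each a Python script; the robot and the scene stay as the last script left them, time stands still between calls to the robot, and variables do not carry over. Pictures are saved under pics/ and viewed, at most 10 in all, crops included, and the job is handed in when it is done.

```bash
mkdir -p pics; ls; python3 - <<'E'
from rig import cams,get_obs
import cv2,numpy as np
for n in("side","top"):
    p,d=cams.snapshot(n); cv2.imwrite(f"pics/{n}0.png",p[:,:,::-1]); np.save(f"{n}0.npy",d)
    print(n,cams.get_calibration(n))
print(cams.get_calibration("wrist"))
o=get_obs();print(o)
E
```

```text
pics
side {'fx': 430.69582671673, 'fy': 430.69582671673, 'cx': 278.7861757290727, 'cy': 206.25020238098253, 'rvec': array([ 2.05046058, -1.10457573,  0.48379556]), 'tvec': array([-0.29431871,  0.44515977,  1.02202445])}
top {'fx': 398.6166133091647, 'fy': 398.6166133091647, 'cx': 282.3020505215784, 'cy': 208.0203350007845, 'rvec': array([ 2.18916616, -2.14141488,  0.16484741]), 'tvec': array([-0.00332773,  0.61580495,  1.15771811])}
{'fx': 358.1241902459284, 'fy': 358.1241902459284, 'cx': 282.9891618791664, 'cy': 210.3805799955084, 'hand_eye': array([[ 5.86768541e-04, -9.62855236e-01, -2.70017501e-01,
         6.83104249e-02],
       [ 9.99999570e-01,  3.70978726e-04,  8.50202224e-04,
         2.23704768e-03],
       [-7.18450914e-04, -2.70017883e-01,  9.62855039e-01,
        -1.71985679e-01],
       [ 0.00000000e+00,  0.00000000e+00,  0.00000000e+00,
         1.00000000e+00]])}
{'clock': 0.1, 'q': array([ 1.19862143e+00,  1.31095286e-01,  1.48919072e+00,  3.73046787e-07,
        1.52301043e+00, -8.54197186e-02]), 'dq': array([ 0.0002221 , -0.00362016, -0.0004396 , -0.00124528, -0.00032965,
        0.0005569 ]), 'joint_torque': array([ 1.39525728e-03, -5.70934618e+01, -5.01950741e+01, -9.54413917e-05,
        7.73563050e-03, -2.37126090e-05]), 'position': array([0.1694917 , 0.57498324, 0.20163245]), 'eef_rot': array([-4.48836894e-01, -3.10897297e+00,  2.60609746e-03]), 'force': array([-0.17304598, -0.50746205,  0.45366448]), 'ft_torque': array([-0.01485476, -0.03193619, -0.02268752]), 'finger_force': 0.0, 'opening': 0.08504870637998285}
```

View pics/side0.png

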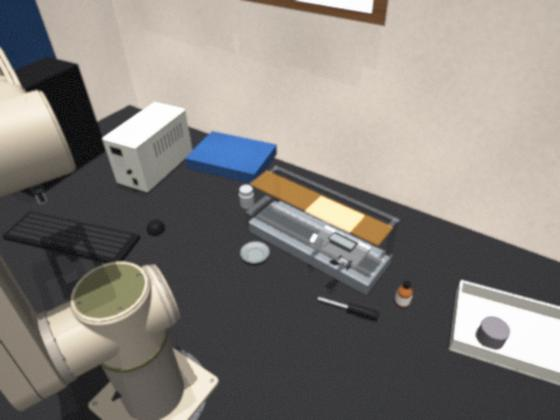

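View pics/top0.png

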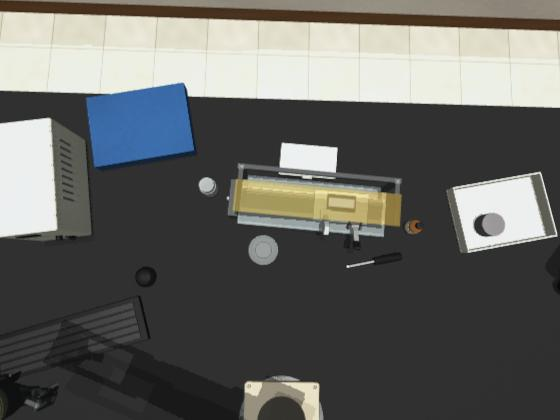

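Top view: the rail spans columns 232–400, rows 165–236. The end block is at the left (~232,197), the handle at ~(325,228) and the lever at ~(354,238). The dish is at (263,250), and the screwdriver lies at (350–400,260).

```bash
cat > h.py <<'E'
import numpy as np,cv2
from rig import cams
from scipy.spatial.transform import Rotation as R
def world(n,d):
    c=cams.get_calibration(n); v,u=np.mgrid[:420,:560]
    P=np.stack([(u-c['cx'])/c['fx']*d,(v-c['cy'])/c['fy']*d,d],-1)
    return (P-c['tvec'])@R.from_rotvec(c['rvec']).as_matrix()
E
python3 - <<'E'
from h import *
d=np.load("top0.npy"); W=world("top",d)
roi=np.zeros(d.shape,bool); roi[160:260,222:408]=1; roi&=d>0
for lo,hi in((.18,.2),(.035,.052),(.055,.07),(.072,.18)):
    m=roi&(W[...,2]>lo)&(W[...,2]<hi); p=W[m]
    r=cv2.minAreaRect(p[:,:2].astype(np.float32)); print(lo,hi,m.sum(),r, p.mean(0)); 
    print(cv2.boxPoints(r))
print("bench z",np.median(W[270:300,200:240,2]))
for u,v in((325,222),(325,228),(325,233),(354,230),(355,238),(356,245),(233,200),(240,228)): print(u,v,W[v,u].round(3))
im=cv2.imread("pics/top0.png"); cv2.imwrite("pics/c1.png",cv2.resize(im[155:265,222:408],None,fx=4.2,fy=4.2,interpolation=2))
z=W[...,2]; 
E
```

```text
0.18 0.2 6268 ((0.6344526410102844, -0.08047029376029968), (0.44063299894332886, 0.12963221967220306), 86.0201187133789) [ 0.62342577 -0.07893232  0.1905523 ]
[[ 0.55450153 -0.29575685]
 [ 0.6838211  -0.30475414]
 [ 0.71440375  0.13481626]
 [ 0.5850842   0.14381355]]
0.035 0.052 2795 ((0.6601053476333618, -0.09907945990562439), (0.5492237210273743, 0.22376218438148499), 86.08805084228516) [ 0.63420929 -0.06737505  0.0444692 ]
[[ 0.52975    -0.36541858]
 [ 0.75299084 -0.3806844 ]
 [ 0.7904607   0.16725966]
 [ 0.56721985  0.18252549]]
0.055 0.07 322 ((0.6305855512619019, -0.06395164132118225), (0.4679439663887024, 0.13160593807697296), 86.43218994140625) [0.61835308 0.04542338 0.06209431]
[[ 0.55035007 -0.29337525]
 [ 0.68170094 -0.30156505]
 [ 0.71082103  0.16547197]
 [ 0.57947016  0.17366177]]
0.072 0.18 418 ((0.600432813167572, -0.07755416631698608), (0.4363420605659485, 0.19368962943553925), 85.98187255859375) [ 0.59964052 -0.15053597  0.12124717]
[[ 0.48853832 -0.2884028 ]
 [ 0.6817519  -0.30197504]
 [ 0.7123273   0.13329446]
 [ 0.5191137   0.14686671]]
bench z 0.0009918919728120167
325 222 [ 0.569 -0.109  0.113]
325 228 [ 0.551 -0.106  0.135]
325 233 [ 0.537 -0.107  0.127]
354 230 [ 0.551 -0.198  0.081]
355 238 [ 0.527 -0.197  0.097]
356 245 [ 0.507 -0.195  0.118]
233 200 [0.634 0.157 0.058]
240 228 [0.556 0.138 0.001]
```

View pics/c1.png

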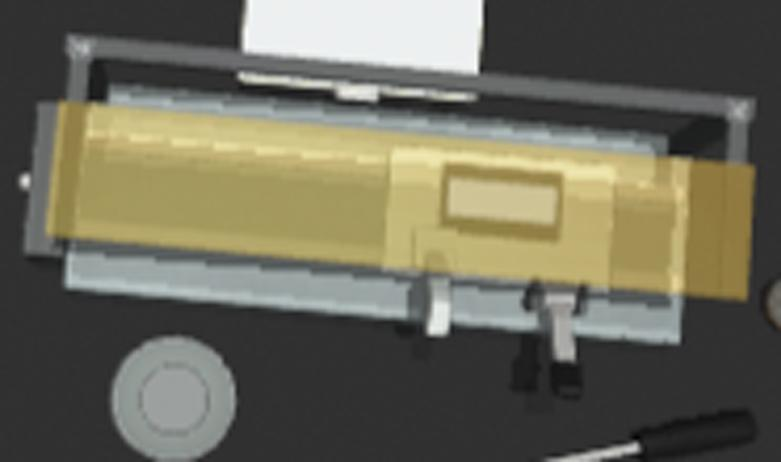

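The crop shows the handle top at crop (437,320) and the black lever grip at (566,380). The shield front edge runs from (50,235) to (750,298). I'll work out the geometry in the rail frame next.

```bash
python3 - <<'E'
from h import *
d=np.load("top0.npy"); W=world("top",d)
roi=np.zeros(d.shape,bool); roi[170:260,222:408]=1; roi&=d>0
yaw=-.0695; Q=W@R.from_euler('z',yaw).as_matrix()  # rail-aligned coords
m=roi&(Q[...,2]>.18)&(Q[...,2]<.2); p=Q[m]
f=[p[abs(p[:,1]-y)<.01][:,0].min() for y in np.arange(-.25,.1,.05)]; print("shield front x'",np.round(f,3), "y'",p[:,1].min(),p[:,1].max())
u=np.zeros_like(roi)
u[215:240,318:333]=1; m=u&(Q[...,2]>.085)&(Q[...,2]<.15); p=Q[m]; print("handle\n",p[np.argsort(p[:,0])].round(3).tolist())
u[:]=0;u[222:252,346:362]=1; m=u&(Q[...,2]>.07)&(Q[...,2]<.15); p=Q[m]; print("lever\n",p[np.argsort(p[:,0])][::2].round(3).tolist())
m=roi&(Q[...,2]>.035)&(Q[...,2]<.05);m[:215]=0;p=Q[m]; print("base front",p[:,0].min(),np.percentile(p[:,0],[1,5]),p[:,1].min(),p[:,1].max())
E
```

```text
shield front x' [0.574 0.574 0.574 0.574 0.574 0.574 0.574] y' -0.2565351362517326 0.1840994296200843
handle
 [[0.539, -0.076, 0.122], [0.541, -0.068, 0.123], [0.541, -0.07, 0.124], [0.541, -0.073, 0.125], [0.542, -0.076, 0.123], [0.542, -0.079, 0.122], [0.544, -0.067, 0.125], [0.544, -0.07, 0.127], [0.544, -0.072, 0.129], [0.544, -0.075, 0.128], [0.545, -0.079, 0.124], [0.546, -0.069, 0.13], [0.546, -0.067, 0.125], [0.547, -0.072, 0.128], [0.547, -0.078, 0.129], [0.547, -0.075, 0.125], [0.549, -0.067, 0.128], [0.549, -0.069, 0.131], [0.549, -0.077, 0.133], [0.549, -0.072, 0.127], [0.549, -0.075, 0.129], [0.55, -0.066, 0.11], [0.552, -0.069, 0.132], [0.552, -0.066, 0.128], [0.552, -0.071, 0.134], [0.552, -0.074, 0.132], [0.552, -0.077, 0.133], [0.553, -0.066, 0.107], [0.554, -0.068, 0.134], [0.554, -0.066, 0.13], [0.554, -0.071, 0.134], [0.555, -0.076, 0.136], [0.555, -0.074, 0.131], [0.555, -0.079, 0.134], [0.556, -0.066, 0.106], [0.557, -0.068, 0.135], [0.557, -0.07, 0.136], [0.557, -0.076, 0.137], [0.557, -0.066, 0.126], [0.557, -0.073, 0.134], [0.558, -0.079, 0.132], [0.559, -0.0
[... 2608 characters left out ...]
, -0.16, 0.076], [0.567, -0.163, 0.075], [0.568, -0.169, 0.074], [0.57, -0.155, 0.07], [0.57, -0.163, 0.073], [0.571, -0.169, 0.071], [0.573, -0.154, 0.071], [0.573, -0.16, 0.073], [0.574, -0.169, 0.072], [0.575, -0.145, 0.071], [0.575, -0.148, 0.07], [0.576, -0.163, 0.072], [0.577, -0.168, 0.075], [0.578, -0.148, 0.07], [0.579, -0.154, 0.071], [0.579, -0.162, 0.072], [0.58, -0.168, 0.073], [0.58, -0.145, 0.073], [0.581, -0.18, 0.071], [0.582, -0.162, 0.074], [0.583, -0.168, 0.073], [0.583, -0.177, 0.073], [0.584, -0.145, 0.07], [0.585, -0.156, 0.071], [0.586, -0.168, 0.071], [0.587, -0.148, 0.07]]
base front 0.5533502627589956 [0.55383239 0.55471525] -0.32770967615107227 0.21289512991581058
```

```bash
cat >> h.py <<'E'
from rig import robot,claw,inverse_kinematics,get_obs
Y=R.from_euler('z',-.0695); YM=Y.as_matrix()
def ori(deg):
    s,c=np.sin(np.radians(deg)),np.cos(np.radians(deg))
    return (Y*R.from_matrix(np.array([[-c,0,s],[0,1,0],[-s,0,-c]]))).as_rotvec()
def tz(deg): return np.array([np.sin(np.radians(deg)),0,-np.cos(np.radians(deg))])
def w(p): return YM@np.asarray(p,float)   # rail-aligned -> world
def inv(p): return YM.T@np.asarray(p,float)
H=np.array([.5645,-.0725,.104])
E
python3 - <<'E'
from h import *
T=H+.019*tz(35)
for dy in(0,.1,.24): print(dy, inverse_kinematics(w(T+[0,dy,0]),ori(35)), inverse_kinematics(w([.51,-.1625+dy,.12]),ori(10)),inverse_kinematics(w([.50,-.1625+dy,.04]),ori(10)))
robot.goto(w([.40,-.0725,.30]),ori(35)); claw.set_gripper(.055,60)
robot.goto(w(T-.11*tz(35)),ori(35))
o=get_obs(); p,d=cams.snapshot("wrist"); cv2.imwrite("pics/w1.png",p[:,:,::-1]); np.save("w1.npy",d)
c=cams.get_calibration("wrist"); print(o['clock'],inv(o['position']),o['force'])
# handle points in rail frame
v,u=np.mgrid[:420,:560]; P=np.stack([(u-c['cx'])/c['fx']*d,(v-c['cy'])/c['fy']*d,d,np.ones_like(d)],-1)@c['hand_eye'].T
Q=(P[...,:3]@R.from_rotvec(o['eef_rot']).as_matrix().T+o['position'])@YM
b=(d>0)&(abs(Q[...,0]-.55)<.03)&(abs(Q[...,1]+.0725)<.03)&(Q[...,2]>.09)&(Q[...,2]<.145)
q=Q[b]; print(len(q),np.percentile(q,[2,50,98],axis=0).round(4))
b=(d>0)&(abs(Q[...,0]-.52)<.04)&(abs(Q[...,1]+.1625)<.03)&(Q[...,2]>.09)&(Q[...,2]<.145)
q=Q[b]; print(len(q),np.percentile(q,[2,50,98],axis=0).round(4) if len(q) else 0)
E
```

```text
0 [-0.41778709 -0.40640136  2.32467106  0.32208675  0.66671483 -2.11635958] [-0.53106076 -0.16577605  1.94469861  0.08283672  1.20722973 -2.05579758] [-0.54077104 -0.09508008  2.03681184  0.09123423  1.04583807 -2.08172215]
0.1 [-0.13750742 -0.43074597  2.34171489  0.06695408  0.62190716 -1.68097879] [-0.32510899 -0.23897953  2.00765     0.0470444   1.20432133 -1.83955351] [-0.33094406 -0.16917504  2.10362044  0.05209842  1.03902512 -1.854878  ]
0.24 [ 0.24476354 -0.29660275  2.24300093 -0.30562881  0.63013272 -1.06097651] [-0.01022666 -0.23184857  2.0016765  -0.01104752  1.19755286 -1.50839294] [-0.00886653 -0.16191094  2.09724857 -0.01225905  1.03206946 -1.50479215]Traceback (most recent call last):
  File "<stdin>", line 4, in <module>
rig.IKError: the arm cannot take that pose within its joint ranges
```

```bash
python3 - <<'E'
from h import *
T=H+.019*tz(35)
for b in(.06,.08,.09,.1,.11): print(b,inverse_kinematics(w(T-b*tz(35)),ori(35)),inverse_kinematics(w(T-b*tz(35)+[0,.2,0]),ori(35)))
for x in(.42,.45,.48):
  for z in(.3,.35):
    for a in(0,20,35): print(x,z,a,inverse_kinematics(w([x,-.0725,z]),ori(a)) is not None, inverse_kinematics(w([x,.1,z]),ori(a)) is not None)
E
```

```text
0.06 [-0.45445683 -0.61943507  2.36839913  0.2937714   0.83879531 -2.09075933] [ 0.16366985 -0.55070731  2.3260209  -0.19010267  0.77732861 -1.24234727]
0.08 [-0.46842215 -0.68654992  2.37709801  0.28870113  0.89871668 -2.08612085] [ 0.17181904 -0.61352767  2.33427256 -0.18642213  0.83243432 -1.24558213]
0.09 [-0.47578358 -0.71904598  2.38027844  0.28692497  0.92890448 -2.08447736] [ 0.1761024  -0.64394297  2.33728643 -0.185053    0.86014813 -1.24676989]
0.1 [-0.48341571 -0.75074147  2.38266575  0.28564061  0.95916881 -2.08327299] [ 0.18053418 -0.67361504  2.33954761 -0.18398718  0.88790199 -1.24768038]
0.11 [-0.49133338 -0.78157109  2.38425244  0.28483875  0.98945561 -2.08250095] [ 0.18512188 -0.70248736  2.34104995 -0.18321756  0.91564673 -1.24831932]
0.42 0.3 0 True True
0.42 0.3 20 True True
0.42 0.3 35 False False
0.42 0.35 0 True True
0.42 0.35 20 True True
0.42 0.35 35 False False
0.45 0.3 0 True True
0.45 0.3 20 True True
0.45 0.3 35 False False
0.45 0.35 0 True True
0.45 0.35 20 True True
0.45 0.35 35 False False
0.48 0.3 0 True True
0.48 0.3 20 True True
0.48 0.3 35 False True
0.48 0.35 0 True True
0.48 0.35 20 True True
0.48 0.35 35 True True
```

```bash
python3 - <<'E'
from h import *
T=H+.019*tz(35)
robot.goto(w([.43,-.0725,.30]),ori(20)); claw.set_gripper(.055,60)
robot.goto(w(T-.10*tz(35)),ori(35))
o=get_obs(); p,d=cams.snapshot("wrist"); cv2.imwrite("pics/w1.png",p[:,:,::-1]); np.save("w1.npy",d)
c=cams.get_calibration("wrist"); print(o['clock'],inv(o['position']),T-.1*tz(35),o['force'])
v,u=np.mgrid[:420,:560]; P=np.stack([(u-c['cx'])/c['fx']*d,(v-c['cy'])/c['fy']*d,d,np.ones_like(d)],-1)@c['hand_eye'].T
Q=(P[...,:3]@R.from_rotvec(o['eef_rot']).as_matrix().T+o['position'])@YM
for cx,cy in((.55,-.0725),(.52,-.1625)):
    b=(d>0)&(abs(Q[...,0]-cx)<.035)&(abs(Q[...,1]-cy)<.03)&(Q[...,2]>.09)&(Q[...,2]<.145)
    q=Q[b]; print(len(q),np.percentile(q,[2,50,98],axis=0).round(4) if len(q) else 0)
E
```

```text
3.7333 [ 0.51822061 -0.07262397  0.17153269] [ 0.51804031 -0.0725      0.17035132] [ 0.15953735 -0.27197976  1.52078781]
970 [[ 0.5392 -0.0775  0.094 ]
 [ 0.5482 -0.0709  0.126 ]
 [ 0.5588 -0.0643  0.1347]]
936 [[ 0.5065 -0.1686  0.0918]
 [ 0.5115 -0.1565  0.1173]
 [ 0.5475 -0.1505  0.1222]]
```

View pics/w1.png

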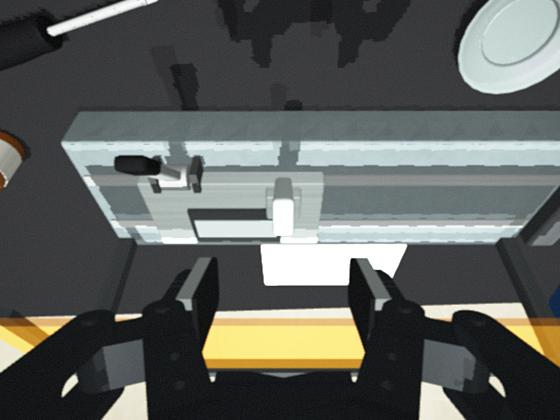

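The wrist view shows the paddle at (283,205), centred between the fingers at (205 and 362). The lever grip is at (138,165) and clear. Now I'll grip and make a short trial slide.

```bash
python3 - <<'E'
from h import *
T=H+.019*tz(35)+[0,.001,0]
print(robot.move_l(w(T),max_speed=.12,force_limit=15)); o=get_obs();print(inv(o['position'])-T,inv(o['force']))
claw.set_gripper(0,60); o=get_obs();print(o['clock'],o['opening'],o['finger_force'],inv(o['position']),inv(o['force']))
for y in(.02,.04):
    print(robot.move_l(w(T+[0,y,0]),max_speed=.03,force_limit=25)); o=get_obs();print(o['clock'],inv(o['position'])-T,inv(o['force']))
E
```

```text
False
[ 0.00048701 -0.00019531  0.00103684] [-0.17485367 -0.58780015 -0.29979194]
5.2167 0.012162276097138231 58.58013153076172 [ 0.57558813 -0.07181692  0.08937956] [-10.80864707  -0.36198754   8.55161126]
False
6.0333 [0.00016421 0.01922761 0.00092883] [-11.0872279   -4.01675431   9.28840173]
False
6.85 [0.00014406 0.03929436 0.00094068] [-11.80309445  -4.10862809   8.87810065]
```

```bash
python3 - <<'E'
from h import *
T=H+.019*tz(35)+[0,.001,0]
print(robot.move_l(w(T+[0,.235,0]),max_speed=.028,force_limit=6)); o=get_obs();print(o['clock'],inv(o['position'])-T,inv(o['force']))
robot.pause(.2);o=get_obs();print(o['clock'],inv(o['position'])-T,inv(o['force']))
E
```

```text
True
9.6833 [-4.51096248e-05  9.90166295e-02  9.18455213e-04] [-4.18340269  1.63869349  5.91373886]
9.8833 [-4.89426049e-05  9.89813014e-02  9.24796311e-04] [-3.80476413  2.50060973  5.65895322]
```

```bash
python3 - <<'E'
from h import *
T=H+.019*tz(35)+[0,.001,0]
for y,s in((.1015,.015),(.1055,.028)):
    print(robot.move_l(w(T+[0,y,0]),max_speed=s,force_limit=9 if s<.02 else 6)); o=get_obs();print(o['clock'],inv(o['position'])-T,inv(o['force']))
E
```

```text
True
10.0917 [-6.45134081e-05  9.99484957e-02  9.13174995e-04] [-4.91650887 -1.06903757  6.00779021]
True
10.3 [-0.00013197  0.10269968  0.00085836] [-4.83156898  1.50756903  6.47763822]
```

```bash
python3 - <<'E'
from h import *
T=H+.019*tz(35)+[0,.001,0]
print(robot.move_l(w(T+[0,.107,0]),max_speed=.028,force_limit=12)); o=get_obs();print(o['clock'],inv(o['position'])-T,inv(o['force']))
E
```

```text
True
10.5083 [-0.00015339  0.10540312  0.00084816] [-4.59813856  0.7426408   6.78136204]
```

```bash
python3 - <<'E'
from h import *
T=H+.019*tz(35)+[0,.001,0]
def go(y,s,f):
    r=robot.move_l(w(T+[0,y,0]),max_speed=s,force_limit=f); o=get_obs();print(r,o['clock'],(inv(o['position'])-T).round(4),inv(o['force']).round(2),o['opening'])
go(.078,.04,None); go(.086,.02,None); go(.110,.025,7)
E
```

```text
False 11.3333 [-0.0001  0.0784  0.0008] [-15.59   2.41  12.22] 0.012445396067086481
False 11.8833 [-0.0001  0.0855  0.0008] [-16.4   -4.97  12.66] 0.012388213595282086
False 12.9917 [-1.000e-04  1.095e-01  8.000e-04] [-16.17  -3.99  13.29] 0.012683662405889787
```

```bash
cat >> h.py <<'E'
T=H+.019*tz(35)+[0,.001,0]
def go(y,s,f):
    r=robot.move_l(w(T+[0,y,0]),max_speed=s,force_limit=f); o=get_obs();print(r,o['clock'],(inv(o['position'])-T).round(4),inv(o['force']).round(2),o['opening'])
E
python3 - <<'E'
from h import *
go(.236,.03,8)
E
```

```text
True 14.3917 [-0.0003  0.1312  0.0008] [-5.19 -0.81  6.04] 0.012572167417651794
```

```bash
python3 - <<'E'
from h import *
go(.1335,.012,25); go(.1375,.025,8)
E
```

```text
False 14.7667 [-0.0002  0.1327  0.0008] [-19.39  -6.84  14.36] 0.012527861427851119
True 14.975 [-0.0003  0.1351  0.0008] [-5.5  -0.9   6.28] 0.012509319191430229
```

```bash
python3 - <<'E'
from h import *
go(.112,.04,None); go(.119,.02,None); go(.141,.025,7.5)
E
```

```text
False 15.7 [-0.0003  0.1125  0.0007] [-17.83   2.77  12.91] 0.012550412694455065
False 16.2 [-0.0003  0.1186  0.0007] [-18.76  -3.81  13.85] 0.012665436942049519
True 16.7917 [-0.0004  0.1315  0.0007] [-6.32 -1.44  6.35] 0.01261355897525602
```

Contact repeats at about 131 mm (131.2 and 131.5), so this is the stop. Next: ease in to about 136 mm, release, back off and check.

```bash
python3 - <<'E'
from h import *
go(.1365,.01,20); robot.pause(.3); o=get_obs(); print((inv(o['position'])-T).round(4),inv(o['force']).round(2))
y=(inv(o['position'])-T)[1]
claw.set_gripper(.05)
robot.move_l(w(T+[0,y,0]-.10*tz(35)),max_speed=.15)
o=get_obs(); p,d=cams.snapshot("wrist"); cv2.imwrite("pics/w2.png",p[:,:,::-1])
c=cams.get_calibration("wrist"); print(o['clock'],inv(o['position']),o['force'],y)
v,u=np.mgrid[:420,:560]; P=np.stack([(u-c['cx'])/c['fx']*d,(v-c['cy'])/c['fy']*d,d,np.ones_like(d)],-1)@c['hand_eye'].T
Q=(P[...,:3]@R.from_rotvec(o['eef_rot']).as_matrix().T+o['position'])@YM
for cx,cy in((.55,-.0725),(.52,-.1625)):
    b=(d>0)&(abs(Q[...,0]-cx)<.035)&(abs(Q[...,1]-cy-y)<.03)&(Q[...,2]>.09)&(Q[...,2]<.145)
    q=Q[b]; print(len(q),np.percentile(q,[2,50,98],axis=0).round(4) if len(q) else 0)
E
```

```text
False 17.475 [-0.0004  0.1355  0.0005] [-19.67  -7.72  15.24] 0.012953716805020178
[-0.0004  0.1355  0.0006] [-19.52  -7.62  15.04]
19.0333 [0.51797014 0.06399606 0.16967561] [ 0.28794635 -0.26574931  0.03659275] 0.13547635587546186
983 [[0.5391 0.06   0.0939]
 [0.5481 0.0665 0.126 ]
 [0.5587 0.0731 0.1348]]
921 [[ 0.5063 -0.0318  0.091 ]
 [ 0.5112 -0.0192  0.1175]
 [ 0.5454 -0.0134  0.1223]]
```

View pics/w2.png

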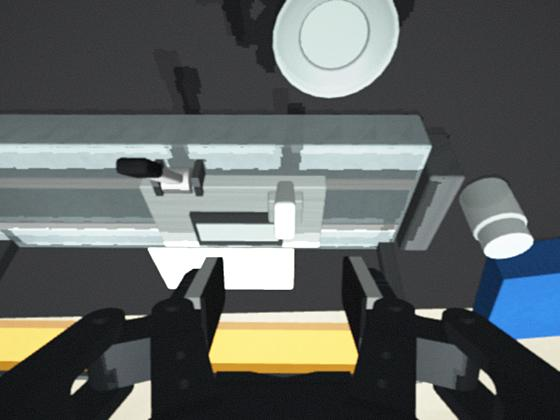

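The paddle moved with the arm, 137 mm on, and now stands free at (283,210). The lever grip is at (138,165), still up. Next I'll press the lever.

```bash
python3 - <<'E'
from h import *
y=-.024
claw.set_gripper(0,60)
robot.goto(w([.512,y,.165]),ori(10))
o=get_obs();print(o['clock'],inv(o['position']))
robot.move_l(w([.510,y,.130]),max_speed=.12)
for z,x,f in((.062,.503,15),(.036,.500,18)):
    r=robot.move_l(w([x,y,z]),max_speed=.05,force_limit=f); o=get_obs();print(r,o['clock'],inv(o['position']).round(4),inv(o['force']).round(2))
E
```

```text
20.25 [ 0.5119622  -0.0241219   0.16430961]
True 21.5583 [ 0.5018 -0.0239  0.0851] [-8.79 -1.14  4.03]
True 21.8417 [ 0.5002 -0.0239  0.0832] [-6.1  -1.46  4.97]
```

```bash
python3 - <<'E'
from h import *
p,d=cams.snapshot("wrist"); cv2.imwrite("pics/w3.png",p[:,:,::-1])
p,_=cams.snapshot("side"); cv2.imwrite("pics/s3.png",cv2.resize(p[180:300,230:410,::-1],None,fx=4,fy=4,interpolation=2))
E
```

```text
(no output)
```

View pics/w3.png

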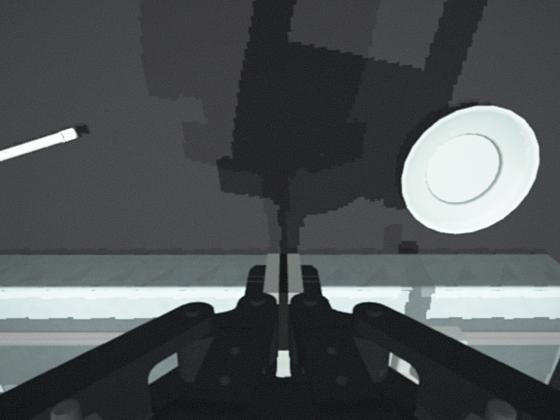

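View pics/s3.png

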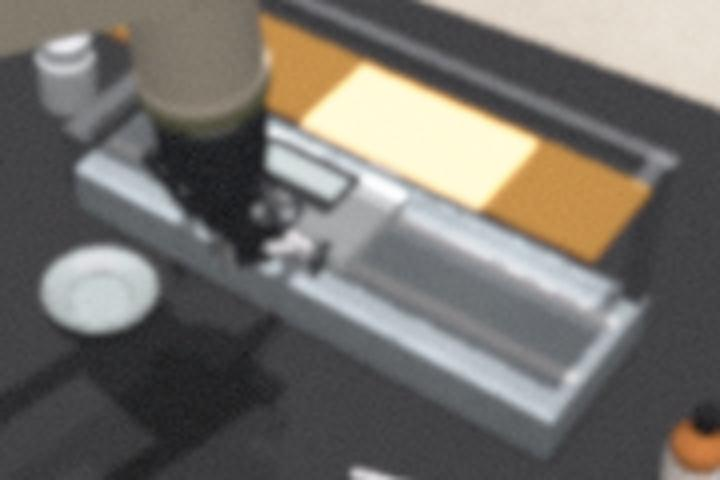

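The lever end is bearing on the finger's rear face: the force runs along the lever, so I pressed too far out. I'll back off, move inboard and press again.

```bash
python3 - <<'E'
from h import *
y=-.024
def s(x,z,v,f=None):
    r=robot.move_l(w([x,y,z]),max_speed=v,force_limit=f); o=get_obs();print(r,o['clock'],inv(o['position']).round(4),inv(o['force']).round(2)); return r
s(.485,.085,.08); s(.485,.145,.12)
o=get_obs(); p,d=cams.snapshot("top"); Q=world("top",d)@YM   # lever state, if visible
b=(d>0)&(Q[...,0]>.50)&(Q[...,0]<.57)&(abs(Q[...,1]-y)<.012)&(Q[...,2]>.04)&(Q[...,2]<.13)
print(b.sum(),Q[b][::4].round(3).tolist()[:12])
s(.527,.145,.12)
if not s(.522,.080,.06,15): s(.514,.036,.04,15)
E
```

```text
False 22.3 [ 0.4849 -0.024   0.0846] [-0.07  0.14 -0.64]
False 22.95 [ 0.4848 -0.024   0.1444] [0.82 0.57 0.27]
152 [[0.57, -0.015, 0.056], [0.569, -0.025, 0.075], [0.568, -0.016, 0.045], [0.567, -0.026, 0.073], [0.564, -0.013, 0.049], [0.563, -0.022, 0.078], [0.562, -0.013, 0.047], [0.56, -0.023, 0.076], [0.559, -0.014, 0.045], [0.557, -0.023, 0.08], [0.556, -0.014, 0.043], [0.554, -0.023, 0.082]]
False 23.5 [ 0.5261 -0.0239  0.1439] [-0.71  0.32 -0.05]
False 24.7333 [ 0.5222 -0.024   0.0803] [-0.6  -0.34 -0.14]
False 26.0 [ 0.5139 -0.0239  0.036 ] [ 0.1  -0.44  0.76]
```

```bash
python3 - <<'E'
from h import *
o=get_obs(); print(o['opening'],o['finger_force'],o['clock'])
p,d=cams.snapshot("wrist"); cv2.imwrite("pics/w4.png",p[:,:,::-1])
E
```

```text
5.200546406253051e-05 0.4876156977843493 26.0
```

View pics/w4.png

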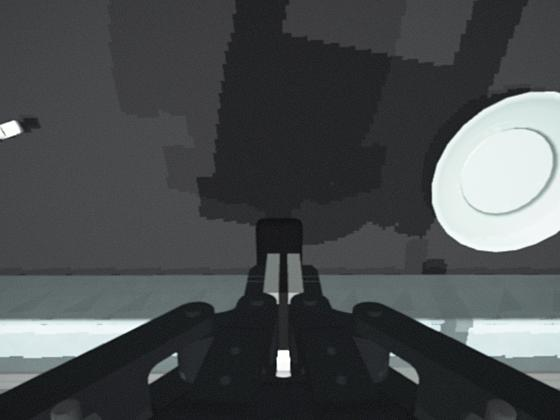

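```bash
python3 - <<'E'
from h import *
o=get_obs(); p,d=cams.snapshot("wrist"); c=cams.get_calibration("wrist")
v,u=np.mgrid[:420,:560]; P=np.stack([(u-c['cx'])/c['fx']*d,(v-c['cy'])/c['fy']*d,d,np.ones_like(d)],-1)@c['hand_eye'].T
Q=(P[...,:3]@R.from_rotvec(o['eef_rot']).as_matrix().T+o['position'])@YM
for r in range(212,310,6): print(r,[Q[r,k].round(3).tolist() for k in(266,280,294)])
print(inv(o['position']),inv(o['force']))
E
```

```text
212 [[0.511, -0.032, 0.001], [0.511, -0.023, 0.001], [0.511, -0.015, -0.0]]
218 [[0.487, -0.029, 0.057], [0.487, -0.023, 0.057], [0.487, -0.017, 0.056]]
224 [[0.487, -0.029, 0.062], [0.487, -0.023, 0.062], [0.488, -0.017, 0.061]]
230 [[0.489, -0.029, 0.064], [0.489, -0.023, 0.064], [0.49, -0.017, 0.063]]
236 [[0.493, -0.029, 0.063], [0.419, -0.022, 0.194], [0.492, -0.017, 0.064]]
242 [[0.495, -0.029, 0.064], [0.495, -0.023, 0.064], [0.495, -0.017, 0.064]]
248 [[0.498, -0.029, 0.064], [0.498, -0.023, 0.064], [0.498, -0.017, 0.063]]
254 [[0.501, -0.029, 0.064], [0.498, -0.023, 0.068], [0.498, -0.017, 0.069]]
260 [[0.496, -0.028, 0.075], [0.497, -0.023, 0.075], [0.497, -0.017, 0.074]]
266 [[0.496, -0.028, 0.08], [0.496, -0.023, 0.08], [0.496, -0.017, 0.08]]
272 [[0.496, -0.028, 0.085], [0.495, -0.023, 0.085], [0.495, -0.018, 0.085]]
278 [[0.494, -0.028, 0.09], [0.494, -0.023, 0.09], [0.494, -0.018, 0.09]]
284 [[0.494, -0.027, 0.095], [0.494, -0.023, 0.094], [0.493, -0.018, 0.095]]
290 [[0.493, -0.027, 0.098], [0.493, -0.023, 0.099], [0.493, -0.018, 0.099]]
296 [[0.491, -0.027, 0.104], [0.494, -0.023, 0.1], [0.491, -0.018, 0.103]]
302 [[0.491, -0.027, 0.107], [0.496, -0.023, 0.101], [0.49, -0.018, 0.108]]
308 [[0.49, -0.027, 0.111], [0.498, -0.023, 0.101], [0.49, -0.018, 0.111]]
[ 0.51394748 -0.02397801  0.03601437] [0.23269181 0.55659024 0.9055411 ]
```

The grip is level (θ≈0.70), its top at z 0.064, with the pads resting on it. It still has 0.2 rad to go, so I'll keep pressing under the force limit.

```bash
cat >> h.py <<'E'
def grip(y=-.024):
    o=get_obs(); p,d=cams.snapshot("wrist"); c=cams.get_calibration("wrist")
    v,u=np.mgrid[:420,:560]; P=np.stack([(u-c['cx'])/c['fx']*d,(v-c['cy'])/c['fy']*d,d,np.ones_like(d)],-1)@c['hand_eye'].T
    Q=(P[...,:3]@R.from_rotvec(o['eef_rot']).as_matrix().T+o['position'])@YM
    b=(d>0)&(Q[...,0]>.48)&(Q[...,0]<.535)&(abs(Q[...,1]-y)<.008)&(Q[...,2]>.025)&(Q[...,2]<.15); q=Q[b]; q=q[np.argsort(q[:,0])]
    print("grip",q[::max(1,len(q)//14)].round(3).tolist()); return p,Q
E
python3 - <<'E'
from h import *
y=-.024
r=robot.move_l(w([.511,y,.014]),max_speed=.03,force_limit=15); o=get_obs();print(r,o['clock'],inv(o['position']).round(4),inv(o['force']).round(2))
grip()
E
```

```text
True 26.6583 [ 0.5133 -0.0242  0.0217] [-8.17  1.9  14.23]
grip [[0.48, -0.029, 0.118], [0.481, -0.032, 0.115], [0.483, -0.02, 0.133], [0.484, -0.017, 0.123], [0.485, -0.025, 0.128], [0.487, -0.02, 0.123], [0.488, -0.017, 0.102], [0.489, -0.02, 0.047], [0.49, -0.019, 0.089], [0.493, -0.023, 0.085], [0.494, -0.018, 0.073], [0.496, -0.025, 0.064], [0.498, -0.02, 0.047], [0.504, -0.03, 0.049], [0.513, -0.022, 0.089]]
```

```bash
python3 - <<'E'
from h import *
y=-.024
robot.move_l(w([.510,y,.09]),max_speed=.08); robot.move_l(w([.475,y,.16]),max_speed=.15)
o=get_obs();print(o['clock'],inv(o['position']).round(4),inv(o['force']).round(2))
p,Q=grip(); cv2.imwrite("pics/w5.png",p[:,:,::-1])
b=(abs(Q[...,0]-.549)<.012)&(abs(Q[...,1]-.065)<.03)&(Q[...,2]>.11)&(Q[...,2]<.145); print(b.sum(),np.percentile(Q[b],[2,50,98],axis=0).round(4) if b.any() else 0)
E
```

```text
28.3917 [ 0.4748 -0.024   0.1592] [-0.49  0.02 -0.04]
grip [[0.489, -0.029, 0.045], [0.49, -0.022, 0.046], [0.493, -0.019, 0.048], [0.496, -0.018, 0.049], [0.499, -0.026, 0.05], [0.502, -0.026, 0.049], [0.505, -0.031, 0.05], [0.509, -0.03, 0.051], [0.512, -0.032, 0.05], [0.515, -0.017, 0.052], [0.519, -0.029, 0.052], [0.523, -0.019, 0.054], [0.527, -0.022, 0.055], [0.531, -0.03, 0.055], [0.535, -0.024, 0.055]]
514 [[0.539  0.0591 0.1111]
 [0.5444 0.0647 0.124 ]
 [0.5525 0.0722 0.1296]]
```

View pics/w5.png

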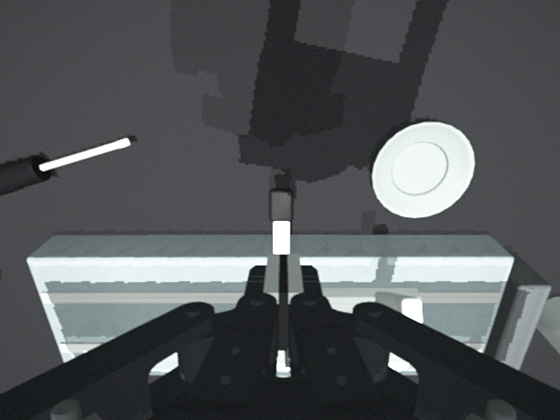

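The view shows the lever down, with its grip at (281,205), sloping 0.2 rad below level. The carriage is still at the stop and nothing else has moved. Handing in.

```bash
python3 -c "
from rig import ticket; print(ticket.hand_in())"
```

```text
the job is handed in; nothing more can be done
None
```

I slid the carriage to the stop (felt at about 131 mm) and eased it roughly 4–5 mm into the buffer. The cam lever is fully down, the arm is clear of everything, and the job is handed in.

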